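Return the hand bell to its tapered stand

ROBOT

A 6-joint arm with a two-finger parallel gripper is mounted at the origin on the work surface. World frame = base frame: x ahead of the robot, y to its left, z up, the work surface at z = 0. Lengths are in m, angles in rad, forces in N, time in s.
With the tool pointing down it reaches from about 0.225 to 0.875 m from the base axis. Payload 3.4 kg.
Tool frame: the origin (TCP) lies at the very end of the fingers, on their centre line; the grasp point (between the pads) lies 19 mm behind it (manip.hold_point_z is the distance from the TCP to the grasp point, in m); z points along the fingers, y is the line along which they close (so a half turn about z gives the same grasp; the last joint's range is limited). The gripper opens to 85 mm and grips with 20 to 120 N. Pads are 22 mm wide; open, the fingers measure 114 mm over their backs; the gripper's body (76 mm by 85 mm) begins 54 mm behind the grasp point. The pads swing forward as they close: fully open they stand 13 mm farther back than shut.
Start: joints at [1.156, 0.276, 1.505, -0, 1.361, -0.121], TCP at [0.167, 0.55, 0.231] pointing down, gripper open.
Joint ranges: [-2.89, 2.89], [-0.75, 2.08], [0.22, 2.7], [-1.18, 4.32], [0.11, 2.71], [-2.7, 2.7]. Speed limits (rad/s): [2.57, 2.57, 3.14, 3.14, 3.14, 3.14].

INTERFACE

Orientations are given as a unit quaternion [w, x, y, z].
In Python, from rig import readout, viewer, order, manip gives the robot as it stands. The module is installed in compiled form; this text tells all that it offers.
- The arm moves only by the tool send_rows, never from a script. Its arguments are lists of equal length, an entry for each row: "xyz": the shift along the world's x, y, z in m, a list of three; "delta_rot": the turn, a rotation vector about the world's x, y, z in degrees, a list of three. In form: {"xyz": [[tx, ty, tz], ...], "delta_rot": [[wx, wy, wz], ...]}. A call has 1 to 12 rows; each row shifts and turns the commanded pose from where the row before left it; what a row does not reach is not made up. A row lasts 1/10 s, in which the tool goes at most 50 mm and 8.59 degrees, less where a joint would pass 70% of its speed; a pose out of reach is approached as far as the arm can. A call with a gripper value outside its range is refused whole. "gripper" is the finger opening in m, from 0 to 0.0854, set as the call begins (left out, the last holds). The fingers move at their own pace and stop on an object; "force" is the grip in N (left out, the last holds). Time passes only in rows, so rows that do not move let the fingers close. It gives the time, the measured TCP pose, the force, the opening and the grip force at its end, in the units of the state.
- readout.get_state(): the state, without advancing time (a new reading comes with each control period).
- viewer.get_image(name): name is "side" or "top"; returns a dict with "color" (400x640x3 uint8, red, green, blue), "depth" (400x640 float32, m along the optical axis (not along the pixel's ray), 0 where there is no reading), "K" (3x3 intrinsics, pixels), "camera_from_world" (4x4, takes a point from world to camera coordinates). Camera axes: x right, y up, looking along -z (the intrinsics and any distortion apply to the point x, -y, -z); pixel columns grow to the right and rows downward; lengths in m; the calibration is good to about 2 mm. A picture is of the moment at which its call begins.
- order.sign_off(): hands the job in; it is judged then, once.
The state is a dict: "clock": time; "qpos": joint angles; "qd": joint speeds; "effort": joint torques, N m; "position": TCP position; "ee_rot": TCP orientation; "contact_force": force on the tool from outside, world axes, zero at the start; "moment": the same for the moment, N m; "width": finger opening in m; "gripper_force": force on a finger pad.
Only numpy, scipy, OpenCV 4.12 (cv2) and the standard library are available. Lean on these libraries where they do the work, as an engineer would, in place of code of your own. Each camera call takes 0.05 s, during which the arm holds its last target. There are 200 camera calls.

TASK

Slide the frosted door of the tilted oak case fully open, take the brass hand bell out by its wooden handle and nest it upright over the tapered head of its turned stand. Lower it gently, do not drop it or force it, and let go so that it settles home and centred on the taper. Leave the stair block and the ball where they are; the door may stay open.

Things in the scene. Friction and masses are not known exactly. Their poses are not given: they have to be found in the camera images.
- case: Fixed oak case, a box 316 mm wide, 166 deep, 8 mm walls, canted 30 degrees towards the robot. Origin on the shelf top under the centre of the bell's floor; x points away from the robot, y left along the case, z straight up (frame not canted). In this frame its slant normal is n = (-0.5, 0, 0.866), uphill u = (0.866, 0, 0.5). From y = +79 to +233 mm it is a closed half, over which the door slides.
- case_floor (a point): Centre of the slanted floor the bell stands on, 52 mm above the case's origin. From here the bell's compartment spans 75 mm either way along u and along y, and its walls rise 144 mm along n (door runners to 154 mm); the door covers it. Three low ledges, 10 mm high and 48 mm or more from the centre, keep the bell from sliding.
- door (a joint): Sliding frosted acrylic door, 150 by 156 mm and 6 mm thick, lying in the case's slanted upper face. Value in m: 0 is shut, 0.15 fully open; it grows as the door slides along the case's +y and starts between 0 and 0.03. It slides with about 1.5 N of friction and stays where it is left.
- door_grip (a point): Point to grip on the upright oak bar on the middle of the door; it moves with the door. The bar is 70 mm long along u, 12 mm thick along the case's y, and stands 34 mm up from the door along n; the point is on its centre line, 24 mm above the door's face and 10 mm below the bar's top.
- bell: Brass hand bell, 0.25 to 0.5 kg. Origin at the centre of its open round mouth, z towards the handle. Hollow tapered shell 60 mm high, outer diameter 92 mm at the mouth, 36 at the top, wall 4; on it a straight brown wooden handle with flat sides, 30 mm along the bell's x and 24 mm along its y, up to 132 mm. It starts standing in the case, axis along n, its y along the case's y.
- bell_grip (a point): Point on the bell's axis in the handle, 105 mm above the mouth, 27 mm below the handle's top: where to grip.
- stand: Turned wooden stand fixed on the shelf top. Origin at the centre of its underside. Round foot of 112 mm diameter and 22 mm high, neck of 30 to 42 mm diameter, then the tapered head from 76 mm diameter at 60 mm height to 38 mm at its flat top at 100 mm height, matching the taper inside the bell.
- stand_seat (a point): Where the bell's origin (centre of its mouth) lies when it is fully home on the stand: on the stand's axis, 53 mm above the shelf top.
- stair: Bystander: brown wooden stair block of four steps, 120 mm long, 70 mm wide and 80 mm high, to the left of the stand. Origin at the centre of its underside.
- ball_center (a point): Bystander: centre of a smooth pink wooden ball of 64 mm diameter that rests in a low square wooden frame, on the robot's side of the stand.
Not all that is in view belongs to the job. Leave any blue or white look-alike of the stand alone.

How it is judged:
On the way, in this order (a step that is already met when the one before it is completed fails the run):
1. the door is slid open (at least 135 mm of its 150 mm) (value of joint door above 0.135 m), for 0.2 s.
2. the bell is lifted out of the case (at least 120 mm from where it stood) (distance of bell from where it was at the start of the episode above 0.12 m), for 0.2 s.
At the end, for the whole second after the job is handed in: The bell sits released and at rest on the stand's taper: its mouth's centre within 4 mm of the seat point sideways and in height, its axis within 4 degrees of upright (horizontal distance between bell and stand_seat below 0.004 m and z of bell in the frame of stand_seat between -0.004 and 0.004 m and angle between bell's own z axis and vertical below 0.07 rad and linear speed of bell below 0.02 m/s and contact force between the fingers and bell below 0.1 N); the robot touches nothing.
It fails at once if the stair block or the ball is moved more than 20 mm (distance of any of stair, ball_center from where it was at the start of the episode above 0.02 m).
It fails at once if the bell is dropped: it moves faster than 0.35 m/s with no finger touching it (a fall of more than about 6 mm) (contact force between the fingers and bell below 0.05 N and linear speed of bell above 0.35 m/s).
It fails at once if the bell is forced or banged onto the stand (over 40 N) (contact force between bell and stand above 40 N).
It also fails if it takes over 61 s, if anything falls off the work surface, if the arm or the gripper's body presses on something with over 40 N, if the wrist force passes 120 N, or if a joint passes its speed limit or range.

## Working session

There is one attempt and no reset: what is moved stays moved. The work goes in short steps, Python scripts to look and compute and a tool call to move; the robot and the scene stay as the last step left them, time stands still between calls to the robot, and variables do not carry over. Pictures are saved under pics/ and viewed, at most 10 in all, crops included, and the job is handed in when it is done.

Besides the shell and the picture viewer there is one more tool, called after "Call:" as name(argument=value, ...) on one line, values as JSON. send_rows: Moves the arm, as the interface text tells. Its arguments: {"type":"object","properties":{"xyz":{"type":"array"},"delta_rot":{"type":"array"},"gripper":{"type":"number"},"force":{"type":"number"}},"required":["xyz","delta_rot"]}

```bash
mkdir -p pics; cat > h.py <<'E'
import numpy as np, cv2
from rig import readout, viewer, order, manip
def grab(name):
    im=viewer.get_image(name); return im
def cloud(im):
    d=im["depth"]; K=im["K"]; v,u=np.indices(d.shape)
    x=(u-K[0,2])/K[0,0]*d; y=(v-K[1,2])/K[1,1]*d
    P=np.stack([x,-y,-d,np.ones_like(d)],-1)
    W=P@np.linalg.inv(im["camera_from_world"]).T
    W=W[...,:3]; W[d==0]=np.nan; return W
def save(im,fn): cv2.imwrite("pics/"+fn,im["color"][...,::-1])
E
python3 - <<'E'
from h import *
s=readout.get_state(); print(s, manip.hold_point_z)
for n in("top","side"):
    im=grab(n); save(im,n+"0.png"); np.savez(n+"0.npz",W=cloud(im),c=im["color"])
    print(n,im["K"],np.linalg.inv(im["camera_from_world"]).round(3),{k for k in im})
E
```

```text
{'clock': 0.0, 'qpos': array([ 1.15598721e+00,  2.76626679e-01,  1.50611955e+00,  8.77476102e-06,
        1.36069288e+00, -1.20995678e-01]), 'qd': array([-0.00101518, -0.00033163,  0.00067328,  0.00063093, -0.0007081 ,
       -0.00143166]), 'effort': array([ 1.36256764e-03, -4.16783237e+01, -2.45799655e+01,  3.92973716e-04,
        1.13044074e-02, -7.59564358e-06]), 'position': array([0.16631281, 0.54988364, 0.23042705]), 'ee_rot': array([-2.48523754e-04,  1.46379725e-01,  9.89228044e-01, -8.89158327e-04]), 'contact_force': array([0.70576871, 0.13196392, 0.42769344]), 'moment': array([-0.00336099,  0.0008984 ,  0.04408824]), 'gripper_force': 0.0, 'width': 0.08558549440674869} 0.0187
top [[386.30701782   0.         319.44011504]
 [  0.         386.30701782 195.13176021]
 [  0.           0.           1.        ]] [[ 0.012  0.986 -0.165  0.475]
 [-1.     0.012  0.002 -0.009]
 [ 0.004  0.165  0.986  1.069]
 [ 0.     0.     0.     1.   ]] {'camera_from_world', 'K', 'depth', 'color'}
side [[393.38719538   0.         323.8040951 ]
 [  0.         393.38719538 200.7483187 ]
 [  0.           0.           1.        ]] [[ 0.995  0.067 -0.067  0.57 ]
 [-0.095  0.672 -0.735 -0.616]
 [-0.004  0.738  0.675  0.701]
 [ 0.     0.     0.     1.   ]] {'camera_from_world', 'K', 'depth', 'color'}
```

View pics/top0.png

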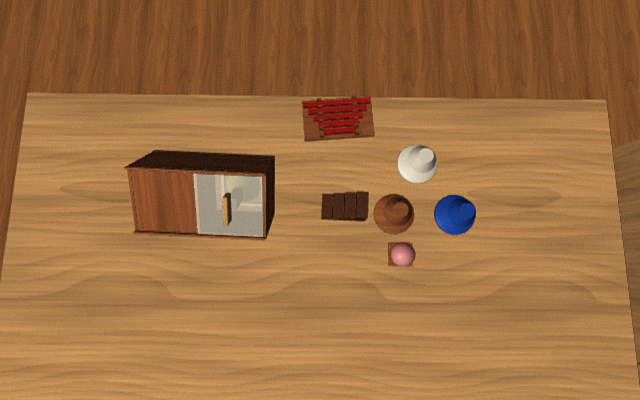

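View pics/side0.png

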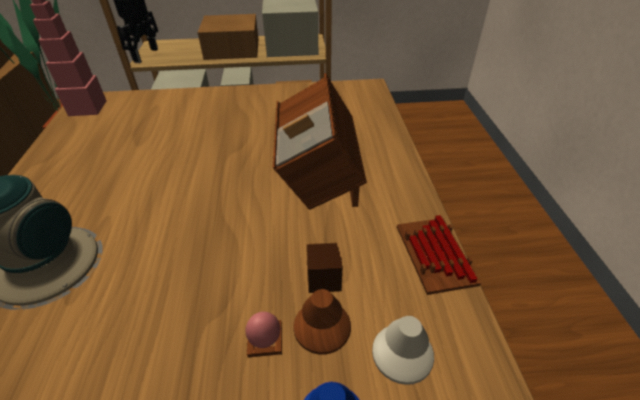

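The distractors are white at top (417,163) and blue at (455,214). The brown one at (393,213), between the ball (402,254) and the stair (345,206), is the stand. The case is at (200,200), and its door bar at (227,208).

```bash
python3 - <<'E'
from h import *
T=np.load("top0.npz"); W=T["W"]; c=T["c"]; S=np.load("side0.npz"); V=S["W"]; sc=S["c"]
def fitcirc(P):
    A=np.c_[2*P[:,:2],np.ones(len(P))]; r=np.linalg.lstsq(A,(P[:,:2]**2).sum(1),rcond=None)[0]
    return r[:2],np.sqrt(r[2]+r[0]**2+r[1]**2)
print("table z",np.nanmedian(W[300:340,200:400,2]))
# stand from both views
from scipy.optimize import least_squares
for nm,w,(r0,r1,c0,c1) in(("top",W,(185,240,370,418)),("side",V,(285,350,290,355))):
    P=w[r0:r1,c0:c1].reshape(-1,3); P=P[np.isfinite(P[:,0])]
    t=P[(P[:,2]>.092)]; print(nm,"top",t.mean(0),t[:,2].max(),len(t))
    q=P[(P[:,2]>.066)&(P[:,2]<.096)]  # cone r = 38-(z-60)*19/40
    f=lambda p:np.hypot(q[:,0]-p[0],q[:,1]-p[1])-(.038-(q[:,2]-.060)*.475)
    s=least_squares(f,t.mean(0)[:2],loss="soft_l1",f_scale=.002); print(" cone",s.x,np.abs(s.fun).mean(),len(q))
    q=P[(P[:,2]>.016)&(P[:,2]<.03)]; 
    if len(q)>20: print(" foot bbox",q.min(0),q.max(0))
# closed lid plane
P=W[180:225,142:188].reshape(-1,3); P=P[np.isfinite(P[:,0])]; m=P.mean(0); n=np.linalg.svd(P-m)[2][2]; n*=np.sign(n[2])
print("lid",m,n,"yaw",np.degrees(np.arctan2(-n[1],-n[0])),"tilt",np.degrees(np.arccos(n[2])), np.std((P-m)@n))
P=W[190:200,203:218].reshape(-1,3); print("door pts off lid", (P-m)@n)
P=W[185:235,215:240].reshape(-1,3); h=(P-m)@n; k=h>.03; print("bar",k.sum(),P[k].mean(0),h[k].max(), np.median(h[k]))
np.save("lid.npy",np.r_[m,n])
for nm,I in(("top",c),): 
    cv2.imwrite("pics/crop.png",cv2.resize(np.hstack([c[145:245,120:280],c[145:245,300:480]]),None,fx=2.3,fy=2.3,interpolation=cv2.INTER_CUBIC)[...,::-1])
E
```

```text
table z 0.0010380554072928483
top top [ 0.60212056 -0.21465252  0.09994786] 0.10649204855368699 266
 cone [ 0.60256469 -0.21602691] 0.0009576408885748102 356
 foot bbox [ 0.55162022 -0.26843793  0.0160135 ] [ 0.6537481  -0.16405694  0.02648292]
side top [ 0.60097623 -0.22136644  0.09930569] 0.10423997094514936 466
 cone [ 0.60137006 -0.21705936] 0.0007273897671463865 679
 foot bbox [ 0.55383557 -0.26795445  0.01600176] [ 0.65338293 -0.13423277  0.02877256]
lid [0.60279364 0.35023637 0.17740495] [-0.49959119  0.02023245  0.86602499] yaw -2.319097419061508 tilt 30.00004698201938 0.001414897406768859
door pts off lid [0.00654125 0.00882878 0.00755237 0.00472398 0.01127102 0.01053864
 0.00485325 0.01053158 0.00802863 0.00904055 0.00594912 0.00464861
 0.00466536 0.01000892 0.00800729 0.00604985 0.00891897 0.0064112
 0.00690043 0.00764283 0.00695663 0.00635127 0.00748459 0.00914332
 0.00934999 0.00735893 0.00825529 0.00907682 0.00659822 0.00669785
 0.01176527 0.00961747 0.00711446 0.00916972 0.00814096 0.00740237
 0.00876062 0.00841941 0.00959762 0.00967394 0.00776498 0.008137
 0.00638425 
[... 576 characters left out ...]
55 0.00992561
 0.00737006 0.00634908 0.00968359 0.00767377 0.00763741 0.00815068
 0.00770128 0.00893716 0.00766528 0.00840294 0.00734317 0.00817985
 0.00931711 0.00787552 0.008405   0.00610201 0.00773904 0.00619938
 0.00739842 0.00842151 0.00939503 0.00855839 0.00534216 0.00707787
 0.00872759 0.00782284 0.00476012 0.00979504 0.00663031 0.00620066
 0.00547155 0.00744463 0.00860321 0.00733157 0.0080094  0.00724145
 0.0061792  0.00827641 0.00689597 0.0080486  0.00626191 0.00904407
 0.00515203 0.00971453 0.00667319 0.0065288  0.00718677 0.0068038
 0.00880012 0.01031909 0.00562402 0.00864054 0.00691094 0.00710045]
bar 186 [0.58029619 0.19789597 0.21397564] 0.045244897709458026 0.04061678022785381
```

View pics/crop.png

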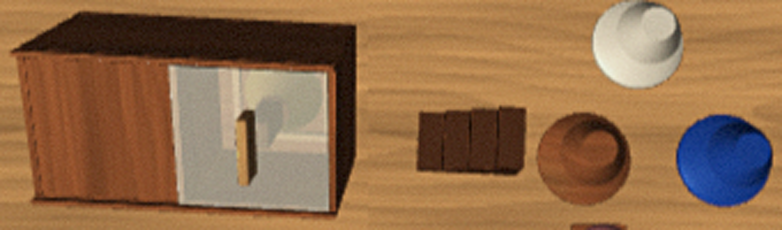

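```bash
cat >> h.py <<'E'
yaw=np.radians(-2.3); cx=np.array([np.cos(yaw),np.sin(yaw),0]); ey=np.array([-np.sin(yaw),np.cos(yaw),0]); ez=np.array([0,0,1.])
n=-.5*cx+.866*ez; u=.866*cx+.5*ez
E
python3 - <<'E'
from h import *
L=np.load("lid.npy"); m=L[:3]
for f in("top0","side0"):
    W=np.load(f+".npz")["W"].reshape(-1,3); W=W[np.isfinite(W[:,0])]; d=W-m
    a,b,h=d@u,d@ey,d@n
    k=(abs(a)<.15)&(b>-.3)&(b<.2)
    t=k&(abs(h-.041)<.004)&(b<0)
    print(f,"bar u",np.percentile(a[t],[2,50,98]),"y",np.percentile(b[t],[2,50,98]),h[t].mean(),t.sum())
    t=k&(abs(h-.0)<.015); print(" slab u",np.percentile(a[t],[.5,99.5]),"y",np.percentile(b[t],[.5,99.5]), a[t].min(),a[t].max(),b[t].min(),b[t].max())
E
```

```text
top0 bar u [-0.03087635  0.00267846  0.03567634] y [-0.15806095 -0.1523181  -0.14625514] 0.04098105804099313 155
 slab u [-0.0803747   0.08505223] y [-0.23653541  0.07761195] -0.08226740774002293 0.0860862494397775 -0.23729743367567774 0.08030911327490624
side0 bar u [-0.03188177  0.00195458  0.03381152] y [-0.16008202 -0.15651588 -0.14879433] 0.040760778966153946 104
 slab u [-0.08240727  0.08305744] y [-0.23935519  0.07584972] -0.08440002918037293 0.08348015177385784 -0.2411496318162585 0.08150278951601249
```

```bash
python3 - <<'E'
from h import *
m=np.load("lid.npy")[:3]
s=readout.get_state(); p=s["position"]
g=m+.0015*u-.1535*ey+.0155*n
print("grip",g,"pre",g+.08*n,"d",g+.08*n-p,"-.08n",-.08*n,"ey*.15",.15*ey)
print("floor", m+.0015*u-.154*ey-.144*n)
E
```

```text
grip [0.59018761 0.19711892 0.19157795] pre [0.55021983 0.19872419 0.26085795] d [ 0.38391658 -0.35122677  0.03034641] -.08n [ 0.03996778 -0.00160527 -0.06928   ] ey*.15 [0.00601977 0.14987916 0.        ]
floor [0.66985329 0.19341881 0.05345095]
```

Call:
send_rows(xyz=[[0.024,-0.044,0.004],[0.024,-0.044,0.004],[0.024,-0.044,0.004],[0.024,-0.044,0.004],[0.024,-0.044,0.004],[0.024,-0.044,0.004],[0.024,-0.044,0.004],[0.024,-0.043,0.002],[0.048,0,0],[0.048,0,0],[0.048,0,0],[0.048,0,0]], delta_rot=[[0,0,7.25],[0,0,7.25],[-0.3,-7.5,0],[-0.3,-7.5,0],[-0.3,-7.5,0],[-0.3,-7.5,0],[0,0,0],[0,0,0],[0,0,0],[0,0,0],[0,0,0],[0,0,0]], gripper=0.085, force=40)

```text
clock: 1.3
position: [0.5512, 0.2001, 0.2609]
ee_rot: [0.259, 0.02, 0.966, -0.005]
contact_force: [-0.1, 1.2, 1.0]
width: 0.0853
gripper_force: 0.0
```

Call:
send_rows(xyz=[[0,0,0],[0,0,0],[0,0,0]], delta_rot=[[0,0,0],[0,0,0],[0,0,0]])

```text
clock: 1.6
position: [0.5482, 0.2008, 0.2602]
ee_rot: [0.258, 0.02, 0.966, -0.005]
contact_force: [-0.1, -0.6, -0.0]
width: 0.0851
gripper_force: 0.0
```

```bash
cat >> h.py <<'E'
from scipy.spatial.transform import Rotation as R
def tool():
    s=readout.get_state(); M=R.from_quat(np.roll(s["ee_rot"],-1)).as_matrix(); return s,s["position"],M
E
python3 - <<'E'
from h import *
s,p,M=tool(); g=np.array([.5902,.1971,.1916])
print(s["clock"],p,s["qpos"],M.round(3).tolist(),s["width"],s["contact_force"]); print(g-p)
print("u,y,n err",(g-p)@u,(g-p)@ey,(g-p)@n)
im=grab("side"); save(im,"s1.png")
cv2.imwrite("pics/s1c.png",cv2.resize(im["color"][50:250,180:440,::-1],None,fx=3,fy=3))
E
```

```text
1.6 [0.54816611 0.20084604 0.26023235] [ 0.35137102  0.05556384  1.83392592 -0.27375506  0.78276546 -1.0303522 ] [[-0.866, 0.041, 0.498], [0.035, 0.999, -0.021], [-0.498, -0.0, -0.867]] 0.08506355649635988 [-0.05602345 -0.61598484 -0.02788291]
[ 0.04203389 -0.00374604 -0.06863235]
u,y,n err 0.0021860380788968348 -0.0020561309748819124 -0.08051080080443074
```

View pics/s1c.png

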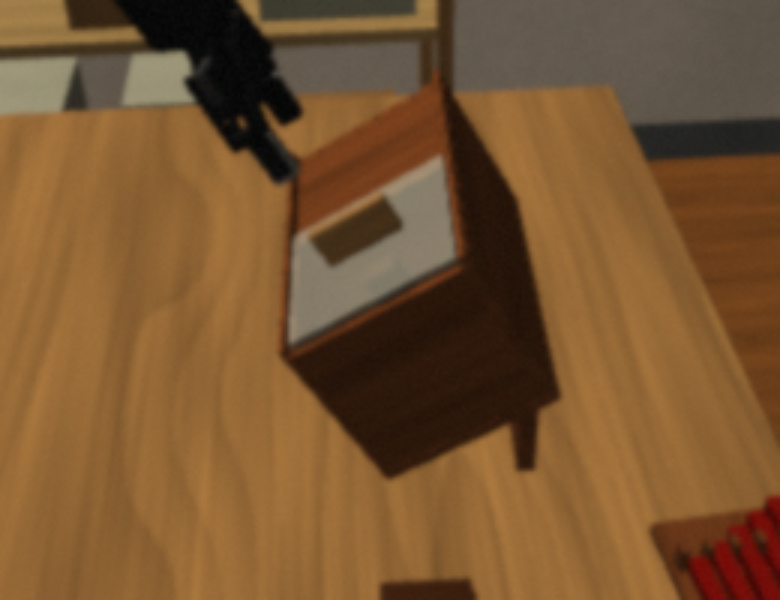

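The picture shows the gripper tip near crop (290,175), well clear of the bar at (355,230). I'll check this by projecting the TCP.

```bash
python3 - <<'E'
from h import *
s,p,M=tool(); im=grab("side"); W=cloud(im)
def proj(q):
    c=(im["camera_from_world"]@np.r_[q,1])[:3]; x=im["K"]@np.array([c[0],-c[1],-c[2]]); return x[:2]/x[2],-c[2]
for nm,q in(("tcp",p),("fingL",p+.045*M[:,1]-.013*M[:,2]),("fingR",p-.045*M[:,1]-.013*M[:,2]),("bar",np.array([.5902,.1971,.1916])+.0187*n)):
    a,z=proj(q); print(nm,a,((a-[180,50])*3).round(),z)
g=im["color"].astype(int).sum(2); k=(g<110)&(W[...,2]>.2)&(W[...,0]<.62)&(W[...,0]>.4); v,x=np.nonzero(k)
P=W[k]; h=(P-p)@M; print(len(P),"tool coords: min/max",h.min(0),h.max(0)); k2=h[:,2]>-.06; print(np.c_[h[k2],v[k2],x[k2]][::10].round(3))
E
```

```text
tcp [280.76850018 103.05603084] [302. 159.] 0.8957197711352965
fingL [278.10913275  89.34996902] [294. 118.] 0.9210276281330607
fingR [276.8403836  108.61858264] [291. 176.] 0.8547115242869325
bar [296.44778831 123.30377457] [349. 220.] 0.930946232367977
2415 tool coords: min/max [-0.03679184 -0.07618997 -0.25158149] [ 0.03869851  0.06943233 -0.01599932]
[[-1.00e-02  4.40e-02 -6.00e-02  7.10e+01  2.70e+02]
 [ 1.00e-03  4.30e-02 -5.90e-02  7.40e+01  2.66e+02]
 [-5.00e-03  4.20e-02 -5.30e-02  7.50e+01  2.70e+02]
 [ 7.00e-03  4.70e-02 -5.20e-02  7.70e+01  2.66e+02]
 [ 3.00e-03  4.10e-02 -4.90e-02  7.80e+01  2.68e+02]
 [ 0.00e+00  4.20e-02 -4.50e-02  7.90e+01  2.70e+02]
 [-2.00e-03  4.30e-02 -4.00e-02  8.00e+01  2.72e+02]
 [-3.00e-03  4.10e-02 -3.80e-02  8.10e+01  2.73e+02]
 [-2.00e-03  4.00e-02 -3.60e-02  8.20e+01  2.73e+02]
 [ 3.00e-03  4.50e-02 -3.30e-02  8.30e+01  2.72e+02]
 [ 4.00e-03  4.40e-02 -3.20e-02  8.40e+01  2.72e+02]
 [ 4.00e-03  4.00e-02 -3.10e-02  8.50e+01  2.72e+02]
 [ 6.00e-03  4.20e-02 -2.80e-02  8.60e+01  2.72e+02]
 [ 5.00e-03  4.10e-02 -2.60e-02  8.70e+01  2.73e+02]
 [ 5.00e-03  4.20e-02 -2.20e-02  8.80e+01  2.74e+02]
 [-0.00e+00  3.90e-02 -1.80e-02  8.90e+01  2.77e+02]
 [-6.00e-03 -5.00e-02 -5.30e-02  9.40e+01  2.68e+02]
 [ 0.00e+00 -6.00e-02 -5.50e-02  9.70e+01  2.65e+02]
 [-1.00e-03 -5.80e-02 -5.00e-02  9.80e+01  2.67e+02]
 [-1.00e-03 -5.60e-02 -4.60e-02  9.90e+01  2.68e+02]
 [-2.00e-03 -5.80e-02 -4.40e-02  1.00e+02  2.69e+02]
 [-2.00e-03 -5.70e-02 -4.10e-02  1.01e+02  2.70e+02]
 [-4.00e-03 -5.60e-02 -3.60e-02  1.02e+02  2.72e+02]
 [-5.00e-03 -5.30e-02 -3.10e-02  1.03e+02  2.74e+02]
 [-6.00e-03 -5.30e-02 -2.80e-02  1.04e+02  2.75e+02]
 [-6.00e-03 -5.10e-02 -2.40e-02  1.05e+02  2.76e+02]
 [ 7.00e-03 -5.50e-02 -2.80e-02  1.07e+02  2.70e+02]
 [ 1.00e-03 -5.40e-02 -2.10e-02  1.08e+02  2.74e+02]]
```

The projection agrees with the state, so the tool is correctly over the bar. Next I descend and grip.

Call:
send_rows(xyz=[[0.009,-0.001,-0.014],[0.009,-0.001,-0.014],[0.008,-0.001,-0.014],[0.008,-0.001,-0.013],[0.008,0,-0.014],[0,0,0],[0,0,0],[0,0,0]], delta_rot=[[0,0,0],[0,0,0],[0,0,0],[0,0,0],[0,0,0],[0,0,0],[0,0,0],[0,0,0]])

```text
clock: 2.5
position: [0.5913, 0.1975, 0.1934]
ee_rot: [0.26, 0.019, 0.965, -0.005]
contact_force: [0.7, 0.0, 0.3]
width: 0.0852
gripper_force: 0.0
```

Call:
send_rows(xyz=[[0,0,0],[0,0,0],[0,0,0],[0,0,0],[0,0,0],[0,0,0],[0,0,0],[0,0,0]], delta_rot=[[0,0,0],[0,0,0],[0,0,0],[0,0,0],[0,0,0],[0,0,0],[0,0,0],[0,0,0]], gripper=0.0, force=30)

```text
clock: 3.3
position: [0.5916, 0.1972, 0.1923]
ee_rot: [0.259, 0.02, 0.966, -0.005]
contact_force: [-1.6, 0.7, 2.6]
width: 0.0112
gripper_force: 33.3
```

Call:
send_rows(xyz=[[0.0004,0.01,0],[0.0006,0.015,0],[0.0006,0.015,0],[0.0006,0.015,0],[0.0006,0.015,0],[0.0006,0.015,0],[0.0006,0.015,0],[0.0006,0.015,0],[0.0006,0.015,0],[0.0004,0.01,0],[0,0,0]], delta_rot=[[0,0,0],[0,0,0],[0,0,0],[0,0,0],[0,0,0],[0,0,0],[0,0,0],[0,0,0],[0,0,0],[0,0,0],[0,0,0]])

```text
clock: 4.4
position: [0.5969, 0.34, 0.1924]
ee_rot: [0.259, 0.019, 0.966, -0.004]
contact_force: [-5.5, 1.9, 4.4]
width: 0.0117
gripper_force: 33.9
```

Call:
send_rows(xyz=[[0,0.003,0],[0,0.003,0],[0,0,0]], delta_rot=[[0,0,0],[0,0,0],[0,0,0]])

```text
clock: 4.7
position: [0.597, 0.3444, 0.1924]
ee_rot: [0.259, 0.019, 0.966, -0.004]
contact_force: [-4.1, 0.6, 5.2]
width: 0.0116
gripper_force: 33.9
```

Call:
send_rows(xyz=[[0,0.002,0],[0,0.001,0],[0,0,0]], delta_rot=[[0,0,0],[0,0,0],[0,0,0]])

```text
clock: 5.0
position: [0.5971, 0.3467, 0.1924]
ee_rot: [0.259, 0.02, 0.966, -0.005]
contact_force: [-4.5, -1.1, 5.3]
width: 0.0114
gripper_force: 33.9
```

Call:
send_rows(xyz=[[0,0,0],[0,0,0],[0,0,0],[0,0,0],[0,0,0]], delta_rot=[[0,0,0],[0,0,0],[0,0,0],[0,0,0],[0,0,0]], gripper=0.085)

```text
clock: 5.5
position: [0.5973, 0.3461, 0.1919]
ee_rot: [0.259, 0.02, 0.966, -0.005]
contact_force: [0.0, 0.3, -0.7]
width: 0.0821
gripper_force: 0.0
```

Call:
send_rows(xyz=[[-0.01,0,0.0173],[-0.02,0,0.0346],[-0.02,0,0.0346],[-0.02,0,0.0346],[-0.02,0,0.0346],[-0.02,0,0.0346],[0,0,0]], delta_rot=[[0,0,0],[0,0,0],[0,0,0],[0,0,0],[0,0,0],[0,0,0],[0,0,0]])

```text
clock: 6.2
position: [0.4872, 0.3476, 0.3901]
ee_rot: [0.264, 0.02, 0.964, -0.001]
contact_force: [0.3, 0.7, 0.7]
width: 0.0848
gripper_force: 0.0
```

```bash
python3 - <<'E'
from h import *
m=np.load("lid.npy")[:3]; out=[]
for nm in("top","side"):
    im=grab(nm); W=cloud(im); np.savez(nm+"1.npz",W=W,c=im["color"])
    c=im["color"]; out.append(cv2.resize(c[130:250,120:290] if nm=="top" else c[70:210,230:400],(390,390 if nm=="side" else 275)))
out[0]=cv2.copyMakeBorder(out[0],0,115,0,0,cv2.BORDER_CONSTANT)
cv2.imwrite("pics/open.png",np.hstack(out)[...,::-1])
s,p,M=tool(); print(s["clock"],p)
E
```

```text
6.3 [0.48695398 0.34633922 0.38375535]
```

View pics/open.png

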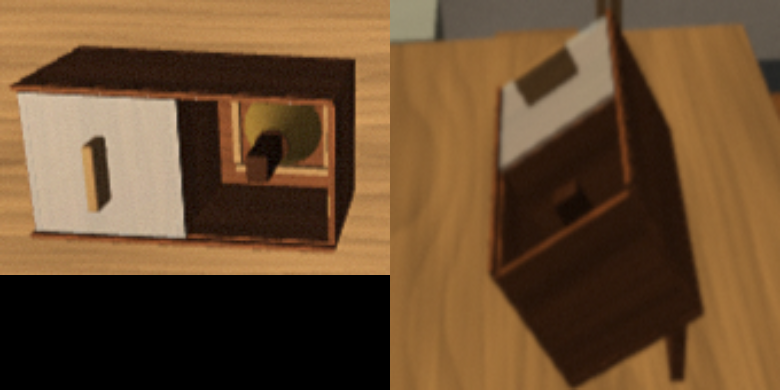

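The door is fully open, and the bell's dark handle top sits at about (232,202) in the top view. Now I locate the handle.

```bash
python3 - <<'E'
from h import *
m=np.load("lid.npy")[:3]; F=m+.0015*u-.154*ey-.144*n
print("floor",F)
for f in("top1","side1"):
    W=np.load(f+".npz")["W"].reshape(-1,3); W=W[np.isfinite(W[:,0])]; d=W-F
    a,b,h=d@u,d@ey,d@n
    t=(abs(a)<.06)&(abs(b)<.06)&(h>.075)&(h<.14)
    print(f,t.sum(),"h max",np.percentile(h[t],[50,95,100]))
    k=t&(h>.126); 
    for nm,x in(("u",a),("y",b)): print(nm,np.percentile(x[k],[3,50,97]), "all",np.percentile(x[t],[2,50,98]))
    for lo in(.08,.095,.11): q=t&(h>lo)&(h<lo+.015); print(lo,q.sum(),a[q].min(),a[q].max(),b[q].min(),b[q].max())
    k=(abs(a)<.07)&(abs(b)<.07)&(h>.002)&(h<.062); print("bell",k.sum(),[np.percentile(x[k],[1,99]).round(3) for x in(a,b,h)])
    # runner edges to recheck y
    k=(abs(a)<.1)&(b>-.11)&(b<.26)&(abs(h-.146)<.012); print("rim",[np.percentile(x[k],[.3,99.7]).round(4) for x in(a,b)])
E
```

```text
floor [0.66985329 0.19341881 0.05345095]
top1 243 h max [0.12754222 0.13365326 0.13510292]
u [-0.01543971 -0.00140444  0.01255447] all [-0.01493848  0.00507576  0.01320975]
y [-0.01189939 -0.00059189  0.011064  ] all [-0.01207337 -0.00330177  0.01100287]
0.08 36 -0.011716498079458154 0.01317733642800396 -0.012299394428476117 0.010838228934745536
0.095 37 -0.014160352044045227 0.013401812003242267 -0.012558154988317078 0.009913238994957404
0.11 33 -0.011875269930022872 0.013955709087062736 -0.012124704282092327 0.010800718478696687
bell 883 [array([-0.061,  0.032]), array([-0.052,  0.066]), array([0.002, 0.062])]
rim [array([-0.0828,  0.0839]), array([-0.0828,  0.2322])]
side1 190 h max [0.12360788 0.1328855  0.13423085]
u [-0.01726243 -0.00234551  0.01050717] all [-0.01778475 -0.00066846  0.01094803]
y [-0.01394856 -0.00674453  0.00885467] all [-0.01422904 -0.01047087  0.0090311 ]
0.08 1 0.010003948129661745 0.010003948129661745 0.010609793896363106 0.010609793896363106
0.095 31 -0.018228775961077193 0.010944532895406332 -0.014146894862336433 0.009475774640548945
0.11 70 -0.01848682758356584 0.011012883071566122 -0.015474027853427335 0.007361365408912687Traceback (most recent call last):
  File "<stdin>", line 12, in <module>
    return _quantile_unchecked(
        a, q, axis, out, overwrite_input, method, keepdims, weights)
    return _ureduce(a,
                    func=_quantile_ureduce_func,
    ...<5 lines>...
                    overwrite_input=overwrite_input,
                    method=method)
    r = func(a, **kwargs)
    result = _quantile(arr,
                       quantiles=q,
    ...<2 lines>...
                       out=out,
                       weights=wgt)
    slices_having_nans = np.isnan(arr[-1, ...])
                                  ~~~^^^^^^^^^
IndexError: index -1 is out of bounds for axis 0 with size 0
```

```bash
cat >> h.py <<'E'
F=np.array([.66985,.19342,.05345])
G=F-.002*u-.0015*ey+(.107-.0187)*n   # tcp for bell grasp
E
python3 - <<'E'
from h import *
s,p,M=tool(); e=G-p; print("G",G,"pre",G+.13*n-p,"-.13n",-.13*n,[e@u,e@ey,e@n]); print(M.T@np.c_[ey,-n])
E
```

```text
G [0.62394477 0.19376254 0.1289178 ] pre [ 0.07204315 -0.14996812 -0.14225755] -.13n [ 0.06494764 -0.00260857 -0.11258   ] [np.float64(-0.003577652995062991), np.float64(-0.14695608022247433), np.float64(-0.29219111861326563)]
[[ 0.00104561  0.00220727]
 [ 0.99999732 -0.00206784]
 [ 0.00206558  0.99997343]]
```

Call:
send_rows(xyz=[[0.002,-0.038,-0.005],[0,-0.038,-0.005],[0.02,-0.037,-0.043],[0.025,-0.037,-0.044],[0.025,0,-0.045],[0,0,0],[0,0,0],[0,0,0]], delta_rot=[[0,0,0],[0,0,0],[0,0,0],[0,0,0],[0,0,0],[0,0,0],[0,0,0],[0,0,0]])

```text
clock: 7.1
position: [0.5506, 0.2103, 0.2589]
ee_rot: [0.26, 0.02, 0.965, -0.005]
contact_force: [0.3, 0.7, 0.4]
width: 0.0848
gripper_force: 0.0
```

```bash
python3 - <<'E'
from h import *
s,p,M=tool(); e=G-p; print(s["clock"],e,[e@u,e@ey,e@n])
E
```

```text
7.1 [ 0.07336215 -0.01657123 -0.13003071] [np.float64(-0.0009589916169795848), np.float64(-0.013613729591800286), np.float64(-0.14959063344306922)]
```

Call:
send_rows(xyz=[[-0.001,-0.011,0],[0.016,-0.001,-0.027],[0.015,-0.001,-0.026],[0.015,-0.001,-0.026],[0,0,0],[0,0,0]], delta_rot=[[0,0,0],[0,0,0],[0,0,0],[0,0,0],[0,0,0],[0,0,0]])

```text
clock: 7.7
position: [0.5954, 0.1967, 0.1804]
ee_rot: [0.26, 0.019, 0.965, -0.005]
contact_force: [-0.0, -0.2, 1.0]
width: 0.0851
gripper_force: 0.0
```

```bash
python3 - <<'E'
from h import *
s,p,M=tool(); e=G-p; print(s["clock"],e,[e@u,e@ey,e@n],s["contact_force"])
E
```

```text
7.7 [ 0.0285443  -0.0029045  -0.05149841] [np.float64(-0.0009488119487275418), np.float64(-0.0017566234196503712), np.float64(-0.05891655230990213)] [-0.00801502 -0.16267655  0.98203725]
```

Call:
send_rows(xyz=[[0.01,-0.001,-0.0175],[0.01,-0.001,-0.0175],[0.0085,-0.001,-0.0165],[0,0,0],[0,0,0]], delta_rot=[[0,0,0],[0,0,0],[0,0,0],[0,0,0],[0,0,0]])

```text
clock: 8.2
position: [0.624, 0.1935, 0.1296]
ee_rot: [0.26, 0.019, 0.965, -0.005]
contact_force: [0.6, 0.4, 1.0]
width: 0.0849
gripper_force: 0.0
```

Call:
send_rows(xyz=[[0,0,0],[0,0,0],[0,0,0],[0,0,0],[0,0,0],[0,0,0],[0,0,0],[0,0,0]], delta_rot=[[0,0,0],[0,0,0],[0,0,0],[0,0,0],[0,0,0],[0,0,0],[0,0,0],[0,0,0]], gripper=0.0, force=80)

```text
clock: 9.0
position: [0.6237, 0.1931, 0.1277]
ee_rot: [0.259, 0.02, 0.966, -0.005]
contact_force: [-1.9, 1.6, 2.3]
width: 0.0232
gripper_force: 78.8
```

```bash
python3 - <<'E'
from h import *
s,p,M=tool(); e=G-p; print(s["clock"],p,e,[e@u,e@ey,e@n],s["contact_force"],s["moment"])
E
```

```text
9.0 [0.62369914 0.1930804  0.12771759] [0.00024562 0.00068213 0.00120021] [np.float64(0.0007889358701224495), np.float64(0.0006914401234810843), np.float64(0.0009303545238752749)] [-1.85069913  1.55858747  2.31235754] [0.25287778 0.28529691 0.12455175]
```

Call:
send_rows(xyz=[[-0.003,0,0.005],[-0.007,0.0005,0.012],[-0.01,0.0004,0.0173],[-0.01,0.0004,0.0173],[-0.01,0.0004,0.0173],[-0.01,0.0004,0.0173],[-0.01,0.0004,0.0173],[-0.01,0.0004,0.0173],[-0.01,0.0004,0.0173],[-0.01,0.0004,0.0173],[0,0,0]], delta_rot=[[0,0,0],[0,0,0],[0,0,0],[0,0,0],[0,0,0],[0,0,0],[0,0,0],[0,0,0],[0,0,0],[0,0,0],[0,0,0]])

```text
clock: 10.1
position: [0.5324, 0.1966, 0.285]
ee_rot: [0.26, 0.02, 0.965, -0.004]
contact_force: [1.9, -0.2, -2.1]
width: 0.0226
gripper_force: 78.6
```

Call:
send_rows(xyz=[[-0.01,0,0.016],[-0.005,0,0.01],[0,0,0],[0,0,0],[0,0,0]], delta_rot=[[0,0,0],[0,0,0],[0,0,0],[0,0,0],[0,0,0]])

```text
clock: 10.6
position: [0.5183, 0.1963, 0.3075]
ee_rot: [0.258, 0.02, 0.966, -0.005]
contact_force: [0.1, -0.0, -3.4]
width: 0.0232
gripper_force: 78.7
```

```bash
python3 - <<'E'
from h import *
s,p,M=tool(); e=p-G; print(s["clock"],p,[e@u,e@ey,e@n],s["contact_force"],s["width"],s["qpos"]); print(M)
E
```

```text
10.6 [0.51827001 0.19630893 0.30746537] [np.float64(-0.002255327425125908), np.float64(-0.0016965707816819623), np.float64(0.2074681014392483)] [ 0.08214031 -0.01844747 -3.40543547] 0.023197185149843827 [ 0.36711592 -0.02102701  1.79197517 -0.25537491  0.90116374 -1.05184899]
[[-8.66168865e-01  4.08012781e-02  4.98083079e-01]
 [ 3.51861439e-02  9.99167213e-01 -2.06595195e-02]
 [-4.98511216e-01 -3.69009672e-04 -8.66883170e-01]]
```

Call:
send_rows(xyz=[[0,-0.015,0],[0,-0.033,0],[0,-0.036,0],[0,-0.036,0],[0,-0.036,0],[0.012,-0.036,0],[0.012,-0.036,-0.005],[0.012,-0.036,-0.005],[0.012,-0.036,-0.005],[0.012,-0.036,-0.005],[0.012,-0.036,-0.005],[0.012,-0.033,-0.005]], delta_rot=[[0.2,3.75,0],[0.2,3.75,0],[0.2,3.75,0],[0.2,3.75,0],[0.2,3.75,0],[0.2,3.75,0],[0.2,3.75,0],[0.2,3.75,0],[0,0,0],[0,0,0],[0,0,0],[0,0,0]])

```text
clock: 11.8
position: [0.6035, -0.2112, 0.2772]
ee_rot: [-0.0, 0.022, 1.0, 0.003]
contact_force: [0.5, 0.2, -2.8]
width: 0.0235
gripper_force: 79.1
```

Call:
send_rows(xyz=[[0,0,0],[0,0,0],[0,0,0],[0,0,0],[0,0,0]], delta_rot=[[0,0,0],[0,0,0],[0,0,0],[0,0,0],[0,0,0]])

```text
clock: 12.3
position: [0.6025, -0.2075, 0.2793]
ee_rot: [0.0, 0.021, 1.0, 0.003]
contact_force: [0.3, 0.2, -2.3]
width: 0.0233
gripper_force: 79.3
```

```bash
cat > look.py <<'E'
from h import *
import sys
s,p,M=tool(); print(s["clock"],p,M[:,2],s["contact_force"],s["width"])
for nm in("side","top"):
    im=grab(nm); W=cloud(im); np.savez(nm+sys.argv[1]+".npz",W=W,c=im["color"])
    if nm=="side": cv2.imwrite("pics/look%s.png"%sys.argv[1],cv2.resize(im["color"][150:390,180:460,::-1],None,fx=2.5,fy=2.5))
    # bell shell points: below tool, above the stand
    P=W.reshape(-1,3); P=P[np.isfinite(P[:,0])]; d=P-p; zm=p[2]-.0883
    k=(np.hypot(d[:,0],d[:,1])<.07)&(P[:,2]>zm-.008)&(P[:,2]<zm+.056); Q=P[k]
    if len(Q)<30: print(nm,"few",len(Q)); continue
    from scipy.optimize import least_squares
    # cone frustum: r=46 at mouth -> 18 at 60; unknown mouth centre (x,y,z) and axis tilt
    def f(q):
        a=np.array([q[3],q[4],1]); a/=np.linalg.norm(a); e=Q-q[:3]; h=e@a; r=np.linalg.norm(e-np.outer(h,a),axis=1)
        return (r-(.046-h*.028/.060))*np.cos(np.arctan(28/60))
    r=least_squares(f,[p[0],p[1],zm,0,0],loss="soft_l1",f_scale=.0015)
    print(nm,len(Q),"mouth",r.x[:3]-[p[0],p[1],zm],"tilt deg",np.degrees(r.x[3:]),"res",np.abs(r.fun).mean())
    def g(q): return f([q[0],q[1],q[2],0,0])
    r=least_squares(g,[p[0],p[1],zm],loss="soft_l1",f_scale=.0015); print("  upright fit",r.x-[p[0],p[1],zm],np.abs(r.fun).mean())
E
python3 look.py 2
```

```text
12.3 [ 0.60252183 -0.20751802  0.27930563] [ 6.63669849e-04  6.47271393e-03 -9.99978832e-01] [ 0.33556838  0.21046494 -2.29370963] 0.023306575186802715
side 1820 mouth [-0.00172518  0.00130996 -0.00017543] tilt deg [-0.08117616 -1.10825728] res 0.0005758813211675253Traceback (most recent call last):
  File "look.py", line 19, in <module>
    r=least_squares(g,[p[0],p[1],zm],loss="soft_l1",f_scale=.0015); print("  upright fit",r.x-[p[0],p[1],zm],np.abs(r.fun).mean())
    return func(*args, **kwargs)
    vector_fun = VectorFunction(
        fun_wrapped,
    ...<6 lines>...
        workers=workers
    )
    self._update_fun()
    ~~~~~~~~~~~~~~~~^^
    self.f = self.fun_wrapped(xp_copy(self.x))
             ~~~~~~~~~~~~~~~~^^^^^^^^^^^^^^^^^
    return np.atleast_1d(self.fun(x))
                         ~~~~~~~~^^^
    return self.f(x, *self.args, **self.kwargs)
           ~~~~~~^^^^^^^^^^^^^^^^^^^^^^^^^^^^^^
  File "look.py", line 18, in g
    def g(q): return f([q[0],q[1],q[2],0,0])
                     ~^^^^^^^^^^^^^^^^^^^^^^
  File "look.py", line 14, in f
    a=np.array([q[3],q[4],1]); a/=np.linalg.norm(a); e=Q-q[:3]; h=e@a; r=np.linalg.norm(e-np.outer(h,a),axis=1)
                               ^^^^^^^^^^^^^^^^^^^^
numpy._core._exceptions._UFuncOutputCastingError: Cannot cast ufunc 'divide' output from dtype('float64') to dtype('int64') with casting rule 'same_kind'
```

View pics/look2.png

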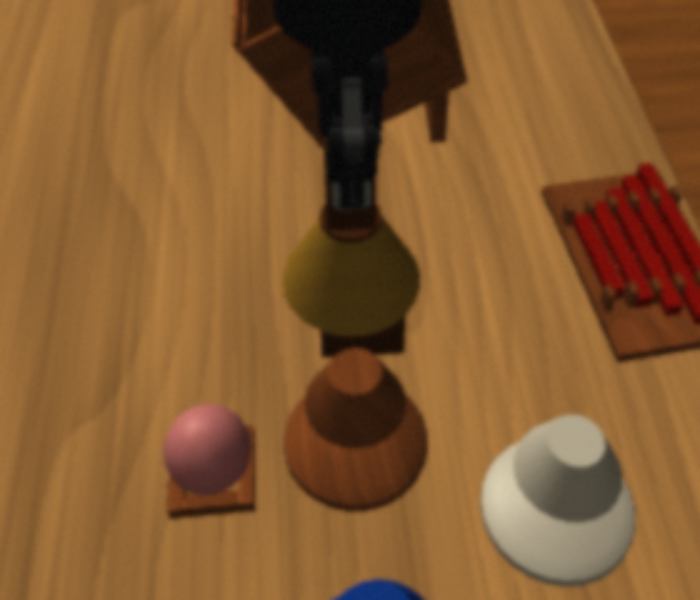

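The bell hangs upright above the stand, with the brown head at crop (355,370). I'll shift −10 mm in y, trim the tilt and lower to about 30 mm above home.

Call:
send_rows(xyz=[[0.0005,-0.005,0],[0,-0.005,0],[0,0,-0.013],[0,0,-0.016],[0,0,-0.016],[0,0,-0.016],[0,0,-0.016],[0,0,-0.005],[0,0,0],[0,0,0],[0,0,0]], delta_rot=[[-0.35,0,0],[-0.35,0,0],[0,0,0],[0,0,0],[0,0,0],[0,0,0],[0,0,0],[0,0,0],[0,0,0],[0,0,0],[0,0,0]])

```text
clock: 13.45
position: [0.6036, -0.2188, 0.1978]
ee_rot: [0.001, 0.021, 1.0, -0.003]
contact_force: [-0.1, -0.7, -2.7]
width: 0.0234
gripper_force: 79.2
```

```bash
sed -i 's/,0,0\])$/,0.,0.])/; s/np.array(\[q\[3\],q\[4\],1\])/np.array([q[3],q[4],1.])/' look.py; python3 look.py 3
```

```text
13.45 [ 0.60364472 -0.21877588  0.19784587] [ 0.00185471 -0.00637984 -0.99997793] [-0.10105282 -0.70079061 -2.73009764] 0.02336622226600598
side 1583 mouth [-0.00169066  0.00019607 -0.00016721] tilt deg [-0.05120028 -0.40778001] res 0.0005961410985816949
  upright fit [-0.0016971   0.00013417 -0.00016158] 0.000601196758156647
top 351 mouth [-0.00038879  0.00066553  0.00036546] tilt deg [0.0324523  0.40128332] res 0.0007569259717873607
  upright fit [-0.00043484  0.00074949  0.00026606] 0.0007579622408702952
```

Call:
send_rows(xyz=[[-0.0006,0.0018,-0.008],[0,0,-0.01],[0,0,-0.01],[0,0,-0.01],[0,0,-0.006],[0,0,-0.004],[0,0,0],[0,0,0],[0,0,0]], delta_rot=[[0,0,0],[0,0,0],[0,0,0],[0,0,0],[0,0,0],[0,0,0],[0,0,0],[0,0,0],[0,0,0]])

```text
clock: 14.45
position: [0.6028, -0.2169, 0.1494]
ee_rot: [0.001, 0.021, 1.0, -0.003]
contact_force: [-0.2, -0.0, -2.6]
width: 0.0227
gripper_force: 79.5
```

```bash
python3 look.py 4
```

```text
14.45 [ 0.60281723 -0.21686739  0.14937113] [ 0.00103604 -0.0059483  -0.99998177] [-0.23553651 -0.00719068 -2.63608902] 0.022720743649289218
side 1449 mouth [-1.74816302e-03  2.77731843e-04 -6.88997665e-05] tilt deg [-0.18240255 -0.2323416 ] res 0.0006321924158195505
  upright fit [-1.77963837e-03  2.36363900e-04 -7.21805198e-05] 0.0006352079604356813
top 290 mouth [-0.00034058  0.00047802  0.00083071] tilt deg [0.48183461 0.86361971] res 0.0007859691985528369
  upright fit [-0.00038571  0.0005166   0.00084757] 0.0007996839309389401
```

Call:
send_rows(xyz=[[0,0,-0.002],[0,0,-0.002],[0,0,-0.001],[0,0,0],[0,0,0]], delta_rot=[[0,0,0],[0,0,0],[0,0,0],[0,0,0],[0,0,0]])

```text
clock: 15.05
position: [0.6024, -0.2167, 0.1437]
ee_rot: [-0.0, 0.021, 1.0, -0.003]
contact_force: [-0.9, 0.2, -2.5]
width: 0.0232
gripper_force: 79.5
```

Call:
send_rows(xyz=[[0,0,-0.001],[0,0,0],[0,0,0],[0,0,0]], delta_rot=[[0,0,0],[0,0,0],[0,0,0],[0,0,0]])

```text
clock: 15.45
position: [0.6026, -0.2167, 0.1429]
ee_rot: [0.0, 0.021, 1.0, -0.003]
contact_force: [1.1, -0.6, -3.4]
width: 0.0233
gripper_force: 79.5
```

Call:
send_rows(xyz=[[0,0,-0.001],[0,0,0],[0,0,0],[0,0,0]], delta_rot=[[0,0,0],[0,0,0],[0,0,0],[0,0,0]])

```text
clock: 15.85
position: [0.6029, -0.2168, 0.142]
ee_rot: [0.001, 0.021, 1.0, -0.003]
contact_force: [2.1, 0.2, -1.9]
width: 0.0234
gripper_force: 79.5
```

Call:
send_rows(xyz=[[0.0005,0,-0.0005],[0,0,0],[0,0,0],[0,0,0]], delta_rot=[[0,0,0],[0,0,0],[0,0,0],[0,0,0]])

```text
clock: 16.25
position: [0.6031, -0.2168, 0.1416]
ee_rot: [0.0, 0.021, 1.0, -0.003]
contact_force: [1.2, -0.2, 1.1]
width: 0.023
gripper_force: 79.8
```

Call:
send_rows(xyz=[[0,0,-0.0007],[0,0,0],[0,0,0],[0,0,0]], delta_rot=[[0,0,0],[0,0,0],[0,0,0],[0,0,0]])

```text
clock: 16.65
position: [0.6032, -0.2168, 0.1416]
ee_rot: [0.001, 0.021, 1.0, -0.003]
contact_force: [0.3, 0.2, 5.6]
width: 0.0229
gripper_force: 80.3
```

The downward motion has stalled at the expected height with about 8 N of load, so the bell is home. I release it.

Call:
send_rows(xyz=[[0,0,0.0003],[0,0,0],[0,0,0]], delta_rot=[[0,0,0],[0,0,0],[0,0,0]], force=20)

```text
clock: 16.95
position: [0.6032, -0.2168, 0.1416]
ee_rot: [0.0, 0.021, 1.0, -0.003]
contact_force: [-0.5, 0.1, 5.2]
width: 0.0232
gripper_force: 80.3
```

Call:
send_rows(xyz=[[0,0,0],[0,0,0],[0,0,0],[0,0,0],[0,0,0],[0,0,0]], delta_rot=[[0,0,0],[0,0,0],[0,0,0],[0,0,0],[0,0,0],[0,0,0]], gripper=0.07)

```text
clock: 17.55
position: [0.6029, -0.2166, 0.1408]
ee_rot: [-0.0, 0.021, 1.0, -0.003]
contact_force: [0.3, 0.1, 1.0]
width: 0.0698
gripper_force: 0.0
```

```bash
python3 look.py 5
```

```text
17.55 [ 0.60285714 -0.21663035  0.14077003] [-3.06654681e-04 -5.30295319e-03 -9.99985892e-01] [0.26718775 0.06856781 1.00000887] 0.06984366091141031
side 1405 mouth [-1.42662294e-03 -6.09640539e-05  7.78329425e-04] tilt deg [-0.07318308 -0.25950461] res 0.0006442157764647974
  upright fit [-0.00143845 -0.00010323  0.00077733] 0.000645736913944772
top 246 mouth [0.00029802 0.00039165 0.00154782] tilt deg [0.6315986  0.83554286] res 0.0008605009983004032
  upright fit [0.00028685 0.0003643  0.00165601] 0.0008763817946892888
```

Call:
send_rows(xyz=[[0,0,0.005],[0,0,0.01],[0,0,0.02],[0,0,0.03],[0,0,0.03],[0,0,0.03],[0,0,0.02],[0,0,0],[0,0,0],[0,0,0],[0,0,0],[0,0,0]], delta_rot=[[0,0,0],[0,0,0],[0,0,0],[0,0,0],[0,0,0],[0,0,0],[0,0,0],[0,0,0],[0,0,0],[0,0,0],[0,0,0],[0,0,0]])

```text
clock: 18.85
position: [0.6025, -0.2165, 0.2846]
ee_rot: [-0.001, 0.021, 1.0, -0.002]
contact_force: [-1.0, -0.4, 0.4]
width: 0.0698
gripper_force: 0.0
```

```bash
sed 's/^s,p,M=tool().*/&; p=np.array([.6014,-.2171,.1413])/' look.py > look_f.py; python3 look_f.py 6
```

```text
18.85 [ 0.60252788 -0.21645848  0.28462499] [-0.00213153 -0.00441238 -0.99998799] [-1.0387139  -0.42778655  0.40344386] 0.06979805165072639
side 1416 mouth [8.89278601e-05 4.71036043e-04 2.62537023e-04] tilt deg [-0.1761578  -0.27420884] res 0.0006600843299399863
  upright fit [5.91217936e-05 4.27697277e-04 2.62631466e-04] 0.0006610397496364777
top 583 mouth [0.00134038 0.00077959 0.00078293] tilt deg [-0.27672885  0.3567903 ] res 0.000706000926150993
  upright fit [0.0012877  0.00083817 0.00078075] 0.0007089872769727116
```

View pics/look6.png

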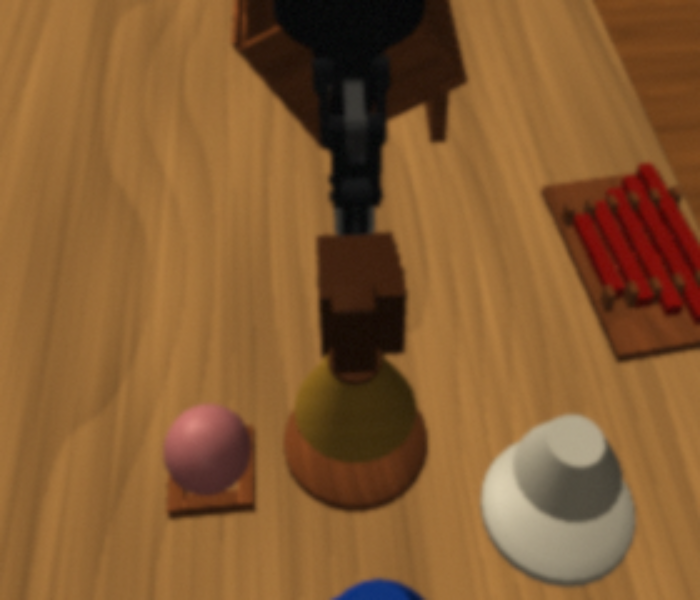

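The bell sits upright and centred on the stand (crop (355,410)), the gripper is clear above it, and the ball and stair haven't moved.

```bash
python3 -c "
from rig import order; print(order.sign_off())"
```

```text
the job is handed in; nothing more can be done
None
```

I slid the door fully open, took the bell out by its handle and set it on the stand's taper. The cameras put it upright within about 0.4° and within about 1 mm of the seat. I handed the job in at about 19 s on the robot's clock; the hand-in gave back no verdict.

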